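# Hold the reference stem centred in the integrating sphere

## Robot

A 6-joint arm with a two-finger parallel gripper is mounted at the origin on the work surface. World frame = base frame: x ahead of the robot, y to its left, z up, the work surface at z = 0. Lengths are in mm, angles in rad, forces in N, time in s.
With the tool pointing down it reaches from about 300 to 775 mm from the base axis. Payload 14.6 kg.
Tool frame: the origin (TCP) lies at the very end of the fingers, on their centre line; the grasp point (between the pads) lies 19 mm behind it; z points along the fingers, y is the direction in which the jaws open and shut (so a half turn about z gives the same grasp; the last joint's range is limited). The gripper opens to 94 mm and grips with 3 to 60 N. Pads are 16 mm wide; open, the fingers measure 119 mm over their backs; the gripper's body (75 mm by 177 mm) begins 78 mm behind the grasp point.
Start: joints at [-1.286, 0.3, 1.521, -0, 1.321, -0.067], TCP at [189.516, -516.307, 205.446] pointing down, gripper open.
Joint ranges: [-3.03, 3.03], [-0.79, 2.21], [0.23, 2.52], [-1.04, 4.18], [0, 3.07], [-2.55, 2.55]. Speed limits (rad/s): [2.22, 2.22, 2.57, 3.14, 3.14, 3.14].

## Interface

Orientations are given as [roll, pitch, yaw] about the fixed x, y, z axes, in that order (R = Rz(yaw) Ry(pitch) Rx(roll)).
In Python, from cell import manip gives the robot as it stands.
- The arm moves only by the shell command python3 -m inch 'ROWS' [FORCE]. ROWS is a JSON object of lists of equal length, an entry for each row: "grip": the opening, from -1 (shut) to 1 (fully open), so that 0 is half open; "travel": the shift along the world's x, y, z in cm, a list of three; "turn": the turn, a rotation vector about the world's x, y, z in degrees, a list of three. A call has 1 to 10 rows; each row is the pose to reach, as a shift and turn from the pose measured when the call began; what a row does not reach only later rows make up. A row lasts 1/8 s, in which the tool goes at most 62.5 mm and 10.7 degrees, less where a joint would pass 70% of its speed; a pose out of reach is approached as far as the arm can. A call with a gripper value outside its range is refused whole. The fingers move at their own pace and stop on an object; FORCE is the grip in N (left out, the last holds). Time passes only in rows, so rows that repeat a pose let the fingers close. It gives the time, the measured TCP pose, the force and the opening at its end, in the units of the state.
- manip.read_state(): the state, without advancing time (a new reading comes with each control period).
- manip.camera(name): name is "side" or "top"; returns (picture, depth): 480x640x3 uint8, red, green, blue; 480x640 float32, mm along the optical axis (not along the pixel's ray), 0 where there is no reading.
- manip.calibration(name): a dict with "fx", "fy", "cx", "cy" (pixels), "k1" (the pictures are not rectified: a ray, as slopes to the right and down, at radius r is drawn at 1 + k1 r^2 times it, then the intrinsics apply), "world_from_camera" (4x4, takes a point from camera to world coordinates). Camera axes: x right, y up, looking along -z (the intrinsics and any distortion apply to the point x, -y, -z); pixel columns grow to the right and rows downward; lengths in mm; the calibration is good to about 2 mm. A picture is of the moment at which its call begins. calibration takes no time and is no camera call.
- manip.sign_off(): hands the job in, once; it reports no verdict.
Trained networks look in the newest picture that a camera, given by its name, has taken for a name from the list of things; names that differ only in an ending like _2 or _b are one class to them, and where a whole thing is asked for, a point or a joint stands for the part that bears it (a point fixed in the world has none). Each returns a list of dicts, best first, with "p" (0 to 1); they miss things now and then, are a little off and sometimes report something else, mostly with a low value. They report only what shows in the picture. A call takes as long as a camera call.
- manip.look_for(camera, label): "bbox" ([left, top, right, bottom] in pixels, round what is visible of it).
The state is a dict: "clock": time; "joints": joint angles; "qd": joint speeds; "effort": joint torques, N m; "eef_pos": TCP position; "eef_rot": TCP orientation; "wrist_force": force on the tool from outside, world axes, zero at the start; "moment": the same for the moment, N m; "finger_gap": finger opening in mm.
Only numpy, scipy, OpenCV 4.12 (cv2) and the standard library are available. Lean on these libraries where they do the work, as an engineer would, in place of code of your own. Each camera call takes 0.05 s, during which the arm holds its last target.

## Task

Take the stem with the orange head out of the rack and lower its steel rod through the round port on top of the dark integrating sphere, without the stem or the robot ever touching the sphere, until the black band on the rod is level with the port's top face. Finish still holding the stem there, upright, still and centred in the port; do not let go. Leave the other stems, the metal box and the mouse where they are.

Things in the scene. Friction and masses are not known exactly. Their poses are not given: they have to be found in the camera images.
- stem_orange: Stem to use, about 60 g. Origin at the rod's lower tip, z up. Steel rod 8 mm dia., z 0 to 95 mm (lowest 6 mm orange; black band at 68 to 72); round aluminium flange 26 mm dia., z 95 to 99; orange square grip head 16 x 16 mm, sides along its x and y, z 99 to 139 (top). Starts upright in one of the rack's three wells, hanging by the flange; its yaw differs from the rack's.
- stem_tip (a point): Lower tip of the orange stem's rod, on its axis.
- stem_band (a point): Middle of the black band on the orange stem's rod, on its axis, 70 mm above the tip.
- sphere: Fixed dark teal hollow sphere, 120 mm dia., on a 130 x 130 x 10 mm base plate; side detector reaches 85 mm along its x. Origin on the table under its centre, z up. On top an aluminium collar 58 mm outside dia. holds the vertical port: bore 22 mm dia., 20 mm long, then free inside to 100 mm below the collar's top face, which is the sphere's highest point, 140 mm above the table.
- port (a point): Centre of the port's mouth, level with the collar's flat top face, 140 mm above the table; z points up along the bore.
- rack: Fixed white rack, 220 mm long (its y), 70 mm wide (its x; foot 90 mm), top face 115 mm above the table. Origin on the table under its middle, z up. Three wells (14 mm holes in the 8 mm top plate) along its y at -70, 0, +70 mm; one stem hangs in each, tip 20 mm above the table, flange resting on the top face.
- stem_blue: Bystander: stem of the same shape with a blue head, origin at its lower tip, in another well of the rack.
- stem_white: Bystander: stem of the same shape with a white head, origin at its lower tip, in another well of the rack.
- junction_box: Bystander: loose aluminium box 70 x 50 x 30 mm with two small terminals (8 mm) on top, origin at the centre of its underside, lying beyond the work.
- mouse: Bystander: loose black computer mouse 100 x 58 x 32 mm, origin at the centre of its underside, lying beyond the work.

How it is judged:
By the outcome, as a careful person would: the job done as asked, in the order asked, and still so for the second after the job is handed in, while the arm keeps its last pose, push and grip.
It also fails if it takes over 46 s, if anything falls off the work surface, if the arm or the gripper's body presses on something with over 40 N, if the wrist force passes 120 N, or if a joint passes its speed limit or range.

## Working session

There is one attempt and no reset: what is moved stays moved. The work goes in short steps, Python scripts to look and compute and a shell command to move; the robot and the scene stay as the last step left them, time stands still between calls to the robot, and variables do not carry over. Pictures are saved under pics/ and viewed, and the job is handed in when it is done.

```bash
ls; mkdir -p pics
python3 - <<'E'
from cell import manip
import cv2
s=manip.read_state(); print({k:s[k] for k in('clock','eef_pos','eef_rot','finger_gap','joints')})
for c in('side','top'):
    im,d=manip.camera(c); cv2.imwrite(f'pics/{c}0.png',im[:,:,::-1])
    k=manip.calibration(c); print(c,k)
    for l in('stem_orange','sphere','rack','stem_blue','stem_white','junction_box','mouse'):
        print(l,manip.look_for(c,l)[:2])
E
```

```text
pics
{'clock': 0.0, 'eef_pos': array([ 189.44503958, -516.06040516,  204.87201619]), 'eef_rot': array([-3.14041335e+00, -6.42746146e-05,  3.51807727e-01]), 'finger_gap': 93.8780127461157, 'joints': array([-1.28559069e+00,  3.00490214e-01,  1.52159013e+00, -1.48147802e-05,
        1.32069327e+00, -6.65984489e-02])}
side {'fx': 535.7249352044812, 'fy': 535.7249352044812, 'cx': 321.0681073987081, 'cy': 243.26252264908697, 'k1': -0.0032771789252949756, 'world_from_camera': array([[ 8.53831645e-01,  2.62937370e-01, -4.49261017e-01,
         2.47467690e+02],
       [-5.20382300e-01,  4.09288609e-01, -7.49456534e-01,
        -6.18631554e+02],
       [-1.31827129e-02,  8.73697187e-01,  4.86291520e-01,
         5.18259427e+02],
       [ 0.00000000e+00,  0.00000000e+00,  0.00000000e+00,
         1.00000000e+00]])}
stem_orange [{'bbox': [328.5, 278.4, 350.7, 315.4], 'p': 0.91}]
sphere []
rack [{'bbox': [297.0, 289.2, 452.6, 480.0], 'p': 0.87}]
stem_blue [{'bbox': [389.9, 343.9, 416.4, 387.9], 'p': 0.7}]
stem_white [{'bbox': [355.8, 312.0, 374.0, 348.8], 'p': 0.98}]
junction_box [{'bbox': [395.6
[... 470 characters left out ...]
5e-01,
         1.21872950e+03],
       [ 0.00000000e+00,  0.00000000e+00,  0.00000000e+00,
         1.00000000e+00]])}
stem_orange [{'bbox': [469.6, 265.3, 485.1, 275.9], 'p': 0.54}, {'bbox': [391.1, 260.3, 408.5, 270.7], 'p': 0.48}]
sphere [{'bbox': [183.2, 267.6, 270.1, 354.5], 'p': 0.82}]
rack [{'bbox': [368.7, 240.4, 503.6, 295.7], 'p': 0.96}]
stem_blue [{'bbox': [471.7, 262.7, 485.2, 277.0], 'p': 0.45}]
stem_white [{'bbox': [431.8, 257.2, 445.3, 273.3], 'p': 0.64}]
junction_box [{'bbox': [353.6, 159.0, 394.2, 203.2], 'p': 0.65}, {'bbox': [470.0, 263.2, 486.6, 276.5], 'p': 0.56}]
mouse [{'bbox': [253.6, 148.8, 295.5, 203.1], 'p': 0.79}, {'bbox': [429.9, 259.2, 448.1, 275.0], 'p': 0.33}]
```

View pics/side0.png

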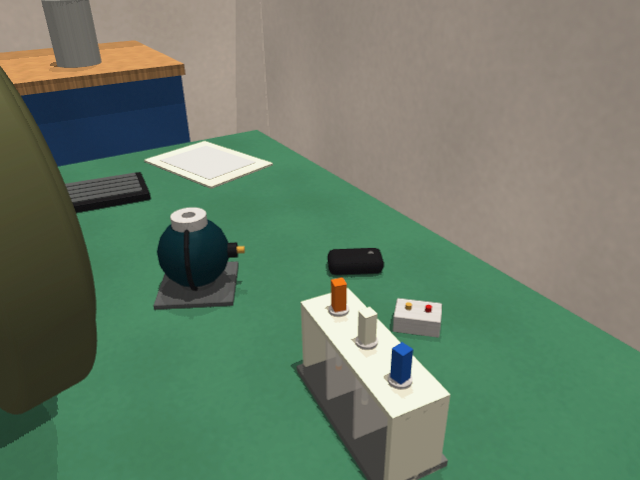

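View pics/top0.png

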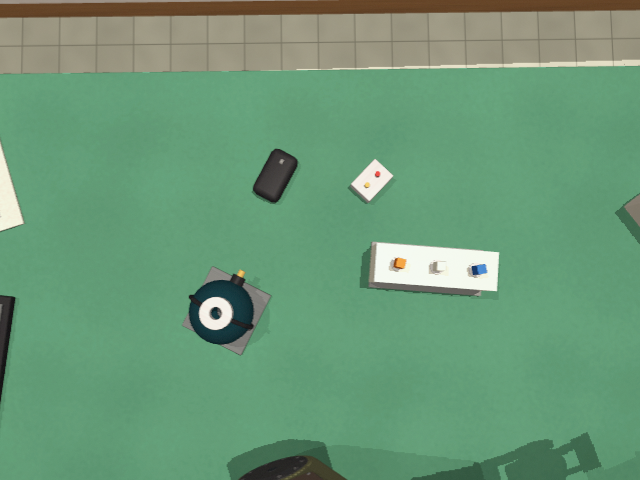

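```bash
cat > h.py <<'E'
from cell import manip
import numpy as np, cv2
def ray(c,uv):
    k=manip.calibration(c); uv=np.atleast_2d(np.float64(uv))
    K=np.array([[k['fx'],0,k['cx']],[0,k['fy'],k['cy']],[0,0,1]])
    n=cv2.undistortPoints(uv[:,None],K,np.array([k['k1'],0,0,0.]))[:,0]
    T=k['world_from_camera']
    return T[:3,3],np.c_[n[:,0],-n[:,1],-np.ones(len(n))]@T[:3,:3].T
def onplane(c,uv,z):
    o,d=ray(c,uv); return o+d*((z-o[2])/d[:,2])[:,None]
def withdepth(c,uv,dep):
    o,d=ray(c,uv); return o+d*np.asarray(dep)[:,None]
def proj(c,P):
    k=manip.calibration(c);T=np.linalg.inv(k['world_from_camera'])
    p=np.atleast_2d(P)@T[:3,:3].T+T[:3,3]; n=np.c_[p[:,0],-p[:,1]]/-p[:,2:]
    n=n*(1+k['k1']*(n**2).sum(1,keepdims=True)); return n*[k['fx'],k['fy']]+[k['cx'],k['cy']]
E
python3 - <<'E'
from h import *
for c in('top','side'):
    im,d=manip.camera(c); hsv=cv2.cvtColor(im,cv2.COLOR_RGB2HSV)
    box={'top':(380,250,415,280),'side':(320,270,360,325)}[c]
    m=np.zeros(d.shape,bool); a,b,e,f=box
    m[b:f,a:e]=((hsv[...,0]<20)&(hsv[...,1]>150)&(hsv[...,2]>80))[b:f,a:e]
    v,u=np.nonzero(m); P=withdepth(c,np.c_[u,v],d[v,u])
    print(c,len(u),u.min(),u.max(),v.min(),v.max(),P.min(0),P.max(0),np.percentile(P,[5,50,95],axis=0).round(1))
    t=P[:,2]>np.percentile(P[:,2],90)-3 ; print('top face',t.sum(),P[t].mean(0).round(1))
    q=onplane(c,np.c_[u,v][t],159)[:,:2].astype(np.float32); r=cv2.minAreaRect(q); print('rect159',r, q.mean(0))
    # collar white
    box={'top':(190,290,245,338),'side':(165,205,215,232)}[c]; a,b,e,f=box
    m=np.zeros(d.shape,np.uint8); m[b:f,a:e]=((hsv[...,1]<60)&(hsv[...,2]>150))[b:f,a:e]
    v,u=np.nonzero(m); P=withdepth(c,np.c_[u,v],d[v,u]); t=abs(P[:,2]-np.median(P[:,2]))<5
    print('collar',len(u),np.percentile(P,[5,50,95],axis=0).round(1))
    cs,_=cv2.findContours(m,cv2.RETR_EXTERNAL,cv2.CHAIN_APPROX_NONE); ct=max(cs,key=cv2.contourArea)[:,0]
    print('fit circle',cv2.minEnclosingCircle(onplane(c,ct,140)[:,:2].astype(np.float32)), cv2.fitEllipse(onplane(c,ct,140)[:,:2].astype(np.float32)))
    # rack top: white
    if c=='top':
        m=np.zeros(d.shape,np.uint8); m[235:300,365:505]=((hsv[...,1]<40)&(hsv[...,2]>190))[235:300,365:505]
        cs,_=cv2.findContours(m,cv2.RETR_EXTERNAL,cv2.CHAIN_APPROX_NONE); ct=max(cs,key=cv2.contourArea)[:,0]
        r=cv2.minAreaRect(onplane(c,ct,115)[:,:2].astype(np.float32));print('rack',r)
    s={'top':12,'side':9}[c]
    x,y=(385,245) if c=='top' else (310,265)
    cr=im[y:y+40,x:x+45] if c=='top' else im[y:y+60,x:x+60]
    x,y=(180,280) if c=='top' else (150,200)
    cr2=im[y:y+70,x:x+80]
    cv2.imwrite(f'pics/{c}_o.png',cv2.resize(cr,None,fx=9,fy=9,interpolation=0)[:,:,::-1]); cv2.imwrite(f'pics/{c}_s.png',cv2.resize(cr2,None,fx=7,fy=7,interpolation=0)[:,:,::-1])
E
```

```text
top 102 394 405 258 268 [ 540.685237   -165.47908004  120.10854202] [ 557.60775057 -148.80660249  162.66353794] [[ 541.8 -163.5  130.7]
 [ 548.9 -155.5  157.7]
 [ 556.4 -149.7  161.3]]
top face 52 [ 549.2 -157.1  159.6]
rect159 ((549.6962280273438, -157.1415557861328), (13.597834587097168, 15.371878623962402), 70.16490173339844) [ 549.1747 -157.1848]
collar 753 [[444.4 140.7 135.3]
 [467.7 165.2 139.7]
 [491.7 189.6 143.1]]
fit circle ((467.4478454589844, 164.61253356933594), 29.129287719726562) ((467.65496826171875, 164.83534240722656), (55.50104522705078, 56.817867279052734), 12.133420944213867)
rack ((543.4451904296875, -227.5157012939453), (221.5539093017578, 70.80396270751953), 84.71720886230469)
side 452 331 346 277 311 [ 247.4676898  -618.63155405   -2.37397467] [692.47198467  61.28411879 518.25942689] [[ 539.6 -166.   121.4]
 [ 544.7 -163.2  143.7]
 [ 552.8 -151.4  158.2]]
top face 118 [ 534.8 -177.7  172.6]
rect159 ((537.3878784179688, -179.78436279296875), (66.59644317626953, 17.449783325195312), 65.50643157958984) [ 545.7613  -160.94101]
collar 403 [[442.8 141.3  -0.9]
 [467.9 167.  138.3]
 [531.3 482.8 139.6]]
fit circle ((466.3631896972656, 162.7949676513672), 29.89393424987793) ((465.571044921875, 163.02047729492188), (56.438636779785156, 56.55457305908203), 162.96258544921875)
```

Run:
```python
import cv2,numpy as np
a=[cv2.imread(f'pics/{n}.png') for n in('top_o','top_s','side_o','side_s')]
H=540
b=[cv2.resize(x,(400,300),interpolation=0) for x in a]
cv2.imwrite('pics/m.png',np.vstack([np.hstack(b[:2]),np.hstack(b[2:])]))
```

```text
(no output)
```

View pics/m.png

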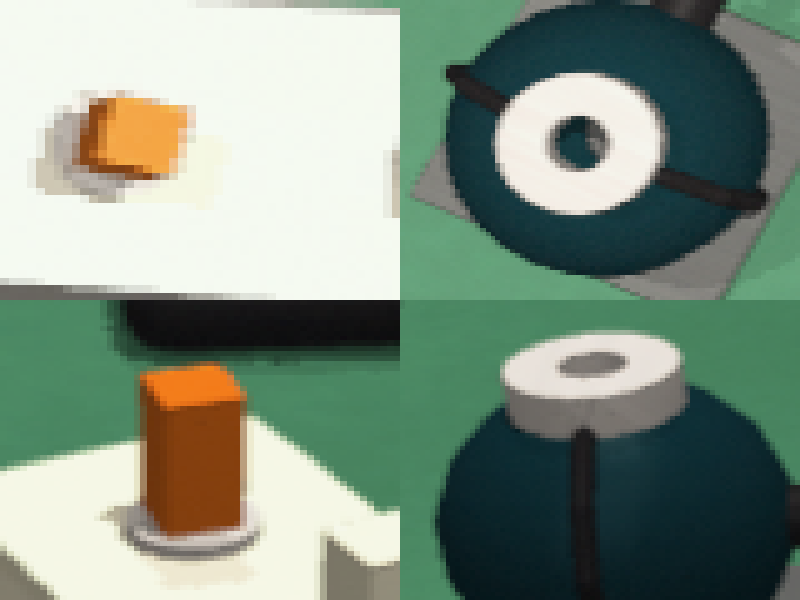

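View pics/side_o.png

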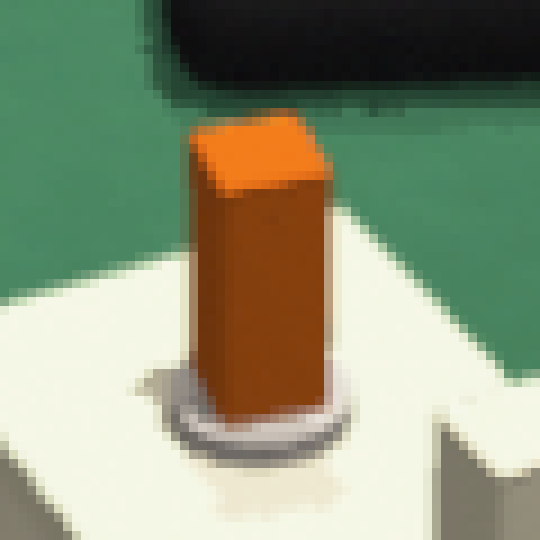

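View pics/top_o.png

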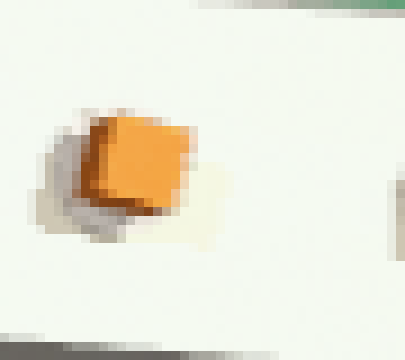

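Run:
```python
from h import *
A={'side':(np.array([(190,133),(227,192),(328,176),(292,114)])/9+(310,265)-.5),'top':(np.array([(113,116),(190,128),(178,208),(101,193)])/9+(385,245)-.5)}
for c,p in A.items():
    q=onplane(c,p,159)[:,:2]; e=np.roll(q,-1,0)-q
    print(c,q.mean(0).round(1),np.linalg.norm(e,axis=1).round(1),np.degrees(np.arctan2(e[:,1],e[:,0])).round(1)%90)
# rect fit by mask IoU in top & side
def fit(c,box):
    im,d=manip.camera(c);hsv=cv2.cvtColor(im,cv2.COLOR_RGB2HSV)
    a,b,e,f=box;obs=((hsv[...,0]<22)&(hsv[...,1]>140)&(hsv[...,2]>70))[b:f,a:e].astype(float)
    S=8;best=[]
    for yaw in range(0,90,2):
      for x in np.arange(545,555,1):
        for y in np.arange(-162,-152,1):
          t=np.radians(yaw);R=np.array([[np.cos(t),-np.sin(t)],[np.sin(t),np.cos(t)]])
          xy=np.array([(8,8),(-8,8),(-8,-8),(8,-8)])@R.T+(x,y)
          P=np.r_[np.c_[xy,[159]*4],np.c_[xy,[119]*4]]
          h=cv2.convexHull(((proj(c,P)-(a,b)+.5)*S).astype(np.int32))
          m=np.zeros((obs.shape[0]*S,obs.shape[1]*S),np.uint8);cv2.fillConvexPoly(m,h,1)
          m=cv2.resize(m.astype(np.float32),obs.shape[::-1],interpolation=cv2.INTER_AREA)
          best.append((abs(m-obs).sum(),yaw,x,y))
    best.sort();print(c,best[:8])
fit('top',(385,245,415,280));fit('side',(322,270,355,322))
```

```text
side [ 547.1 -158.4] [15.3 14.1 16.1 14.8] [76.6 73.4 74.2 76.4]
top [ 549.7 -157.7] [14.9 15.5 15.  14.9] [80.2 80.  78.1 79.7]Traceback (most recent call last):
  File "<stdin>", line 22, in <module>
  File "<stdin>", line 17, in fit
  File "h.py", line 14, in proj
    k=manip.calibration(c);T=np.linalg.inv(k['world_from_camera'])
ValueError: time passes only in moves, steps and waits
```

```bash
python3 -m inch '{"grip":[0,0,0,0,0,0,0,0,0,0],"travel":[[3.6,3.6,1.5],[7.2,7.2,1.5],[10.8,10.8,1.5],[15.3,15.3,1.5],[19.8,19.8,1.5],[24.3,24.3,1.5],[28.8,28.8,1.5],[33,33,1.5],[36,35.85,1.5],[36,35.85,1.5]],"turn":[[0,0,6],[0,0,12],[0,0,18],[0,0,25],[0,0,32],[0,0,39],[0,0,46],[0,0,52],[0,0,57],[0,0,57]]}' 15
python3 - <<'E'
from h import *
for c in('side','top'):
    im,d=manip.camera(c); cv2.imwrite(f'pics/{c}1.png',im[:,:,::-1])
s=manip.read_state(); print(s['clock'],s['eef_pos'],s['eef_rot'],s['joints'],s['wrist_force'])
E
```

```text
clock: 2.2
eef_pos: [550.8, -155.7, 219.9]
eef_rot: [-3.141, -0.0, 1.351]
wrist_force: [-0.5, -0.6, 0.2]
finger_gap: 46.7
2.3 [ 549.35317347 -157.81715182  220.18163344] [-3.14108122e+00  7.98785130e-05  1.34644576e+00] [-3.43756051e-01  3.37769681e-01  1.43680434e+00 -1.43181283e-04
  1.36751691e+00 -1.19376524e-01] [ 0.11000048  0.09094796 -0.02635984]
```

View pics/side1.png

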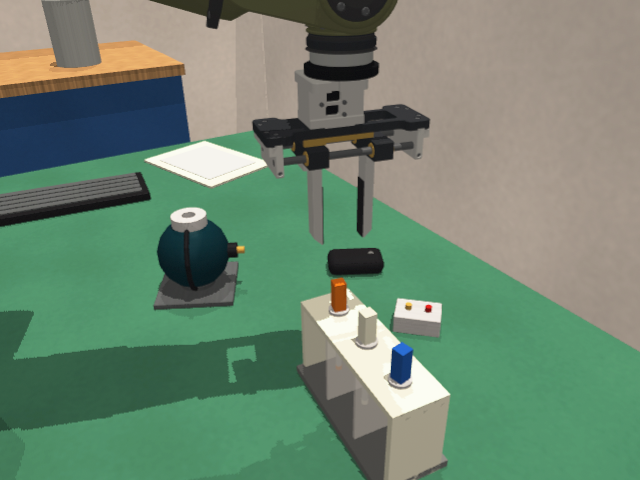

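Run:
```python
from h import *
print(proj('side',[[549.4,-157.8,220],[549.5,-157.6,159],[549.5,-157.6,119]]))
im=cv2.imread('pics/side1.png'); cv2.imwrite('pics/side1c.png',cv2.resize(im[220:330,290:400],None,fx=5,fy=5,interpolation=0))
```

```text
[[339.82739998 236.91835885]
 [339.61467679 280.64740894]
 [339.49820989 307.28988247]]
```

View pics/side1c.png

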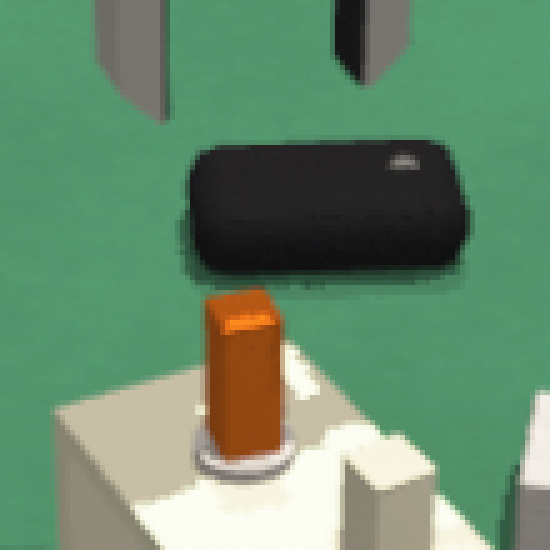

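```bash
python3 -m inch '{"grip":[0,0,0,0,0,0],"travel":[[0,0,-3],[0,0,-6],[0,0,-8.5],[0,0,-9.5],[0,0,-9.5],[0,0,-9.5]],"turn":[[0,0,0],[0,0,0],[0,0,0],[0,0,0],[0,0,0],[0,0,0]]}'
python3 - <<'E'
from h import *
im,d=manip.camera('side'); cv2.imwrite('pics/side2.png',cv2.resize(im[200:350,250:450],None,fx=4,fy=4,interpolation=0)[:,:,::-1])
s=manip.read_state(); print(s['clock'],s['eef_pos'],s['eef_rot'],s['wrist_force'],s['finger_gap'])
E
```

```text
clock: 3.05
eef_pos: [549.7, -158.2, 126.4]
eef_rot: [3.14, 0.0, 1.346]
wrist_force: [1.2, 0.0, -0.2]
finger_gap: 47.0
3.1 [ 549.70163734 -158.10547811  126.34306136] [3.14042022e+00 2.90900270e-04 1.34619823e+00] [ 1.17922843  0.5220142  -0.44669907] 47.11218729440804
```

View pics/side2.png

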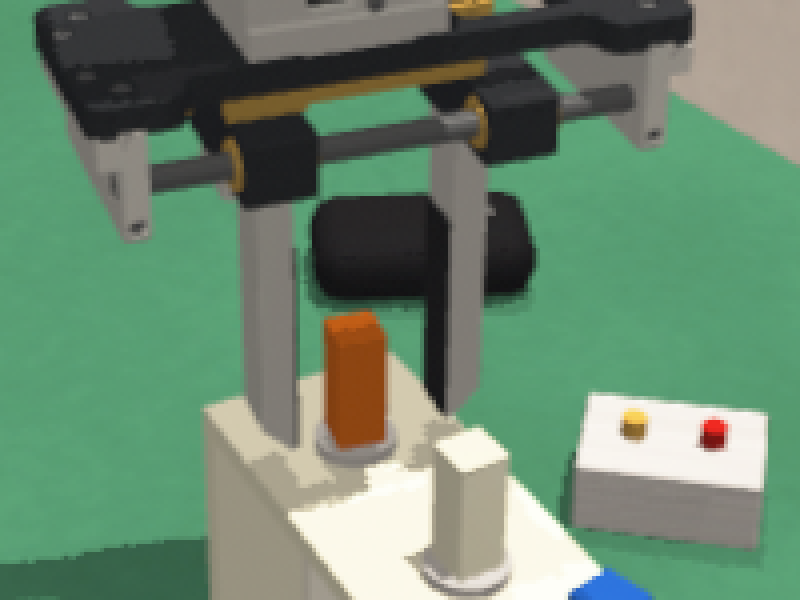

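```bash
python3 -m inch '{"grip":[-1,-1,-1,-1,-1,-1],"travel":[[0,0,0],[0,0,0],[0,0,0],[0,0,0],[0,0,0],[0,0,0]],"turn":[[0,0,0],[0,0,0],[0,0,0],[0,0,0],[0,0,0],[0,0,0]]}' 25
```

```text
clock: 3.85
eef_pos: [549.7, -158.1, 126.4]
eef_rot: [3.14, 0.0, 1.346]
wrist_force: [-0.4, 0.1, 0.7]
finger_gap: 15.8
```

```bash
python3 -m inch '{"grip":[-1,-1,-1,-1,-1,-1,-1,-1,-1],"travel":[[0,0,1],[0,0,3],[0,0,5],[0,0,7.5],[0,0,10],[0,0,12.5],[0,0,15],[0,0,16.5],[0,0,16.5]],"turn":[[0,0,0],[0,0,0],[0,0,0],[0,0,0],[0,0,0],[0,0,0],[0,0,0],[0,0,0],[0,0,0]]}'
python3 - <<'E'
from h import *
im,d=manip.camera('side'); cv2.imwrite('pics/side3.png',cv2.resize(im[140:340,240:480],None,fx=3,fy=3,interpolation=0)[:,:,::-1])
s=manip.read_state(); print(s['clock'],s['eef_pos'],s['eef_rot'],s['wrist_force'],s['finger_gap'])
E
```

```text
clock: 4.97
eef_pos: [549.9, -158.2, 292.2]
eef_rot: [3.139, 0.0, 1.346]
wrist_force: [-0.7, 0.2, -1.0]
finger_gap: 15.6
5.025 [ 549.6574666  -158.08706859  291.06440918] [3.14054098e+00 3.05608119e-04 1.34618951e+00] [ 0.46159139  0.09766719 -1.20805263] 15.98724771025108
```

View pics/side3.png

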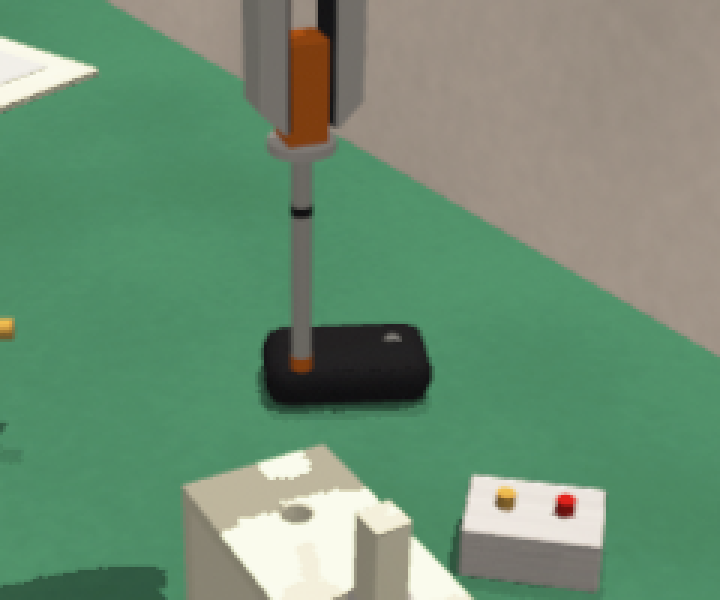

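```bash
python3 - <<'E'
from h import *
print(proj('side',[[549.7,-158.1,185],[549.7,-158.1,255],[549.7,-158.1,282]]))
E
python3 -m inch '{"grip":[-1,-1,-1,-1,-1,-1,-1,-1,-1,-1],"travel":[[-0.5,2,0],[-1.3,5,0],[-2.3,9,0],[-3.4,13,0],[-4.4,17,0],[-5.4,21,0],[-6.4,25,0],[-7.4,29,0],[-8.2,31.5,0],[-8.3,32.2,0]],"turn":[[0,0,0],[0,0,0],[0,0,0],[0,0,0],[0,0,0],[0,0,0],[0,0,0],[0,0,0],[0,0,0],[0,0,0]]}'
python3 -m inch '{"grip":[-1,-1],"travel":[[0,0,0],[0,0,0]],"turn":[[0,0,0],[0,0,0]]}'
python3 - <<'E'
from h import *
for c in('side','top'):
    im,d=manip.camera(c); cv2.imwrite(f'pics/{c}4.png',im[:,:,::-1])
    if c=='side':cv2.imwrite('pics/side4c.png',cv2.resize(im[80:280,100:300],None,fx=3,fy=3,interpolation=0)[:,:,::-1])
s=manip.read_state(); print(s['clock'],s['eef_pos'],s['eef_rot'],s['wrist_force'],s['finger_gap'],s['joints'])
x,y,z=s['eef_pos']
print(proj('side',[[x,y,z-106.4],[x,y,z-36.4],[x,y,z-10]]))
E
```

```text
[[340.06129693 262.59983727]
 [340.31103498 209.87699398]
 [340.41462533 187.93237282]]
clock: 6.28
eef_pos: [465.5, 165.5, 290.5]
eef_rot: [3.141, 0.001, 1.349]
wrist_force: [0.2, -0.1, -0.4]
finger_gap: 15.5
clock: 6.52
eef_pos: [465.5, 164.9, 290.3]
eef_rot: [-3.141, 0.001, 1.348]
wrist_force: [-0.2, 0.7, -0.7]
finger_gap: 15.7
6.625 [465.61300979 164.8543746  290.42038843] [3.14150395e+00 7.30960728e-04 1.34751285e+00] [-0.16793544 -0.53893078 -0.8439061 ] 15.949984826143934 [ 2.66496696e-01  1.19839554e-01  1.54174218e+00 -6.89580699e-04
  1.48027653e+00  4.89842570e-01]
[[183.93913716 188.92391845]
 [177.60845771 146.40347116]
 [175.0831846  129.4320644 ]]
```

View pics/side4c.png

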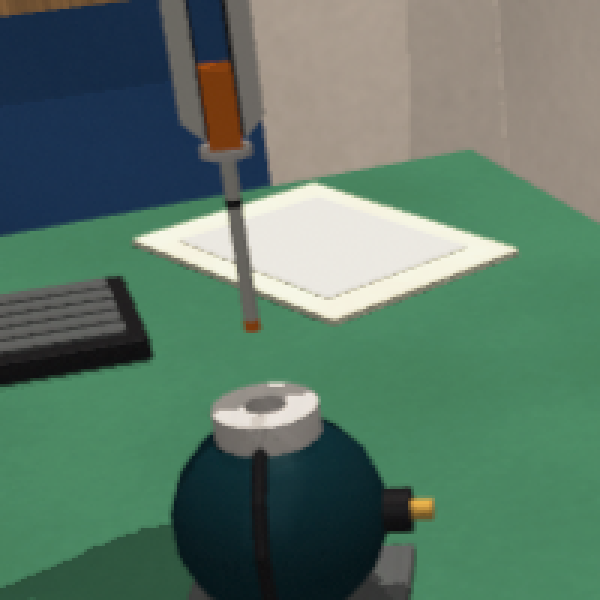

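View pics/top4.png

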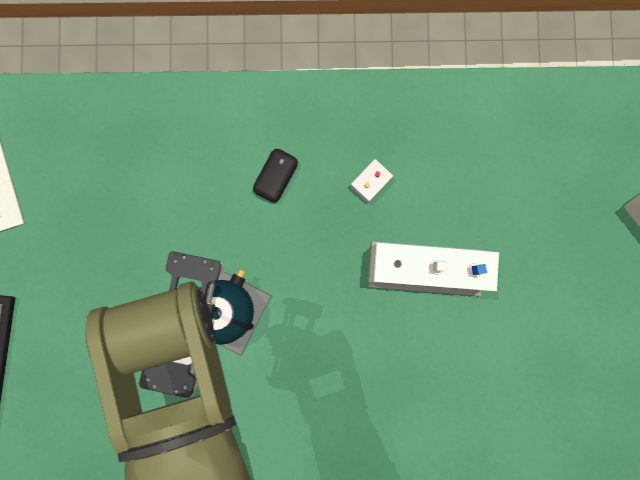

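Run:
```python
from h import *
print(proj('side',[[467,164,140],[467.5,165,140],[465.6,164.9,140]]))
im=cv2.imread('pics/side0.png'); cv2.imwrite('pics/sp.png',cv2.resize(im[203:243,160:220],None,fx=12,fy=12,interpolation=0))
# bore ellipse from top0 and side0
for c,f,b in(('top','top0',(190,290,245,338)),('side','side0',(170,207,210,226))):
    g=cv2.imread(f'pics/{f}.png').min(2); x0,y0,x1,y1=b
    w=cv2.resize(g[y0:y1,x0:x1],None,fx=8,fy=8,interpolation=cv2.INTER_CUBIC)
    m=(w>(150 if c=='top' else 175)).astype(np.uint8)
    cs,h=cv2.findContours(m,cv2.RETR_CCOMP,cv2.CHAIN_APPROX_NONE)
    for ct,hh in zip(cs,h[0]):
        if cv2.contourArea(ct)<800: continue
        q=onplane(c,(ct[:,0]+.5)/8+(x0,y0)-.5,140)[:,:2].astype(np.float32)
        print(c,'hole' if hh[3]>=0 else 'outer',cv2.fitEllipse(q),cv2.minEnclosingCircle(q))
```

```text
[[188.67025144 213.95197226]
 [188.76092774 213.65190454]
 [187.65236227 213.95344631]]
top outer ((467.67266845703125, 164.881103515625), (56.54884719848633, 57.69196701049805), 8.052331924438477) ((467.6236267089844, 164.80435180664062), 29.205598831176758)
top hole ((467.7207946777344, 164.8832550048828), (21.115707397460938, 22.50680160522461), 89.18312072753906) ((467.8194580078125, 164.76319885253906), 11.360754013061523)
side outer ((465.2052307128906, 162.51055908203125), (54.94274139404297, 55.57417297363281), 49.96169662475586) ((465.021728515625, 162.43043518066406), 28.356548309326172)
side hole ((465.55413818359375, 162.87030029296875), (22.98526382446289, 23.56035614013672), 160.8561553955078) ((465.5589904785156, 163.09681701660156), 12.273333549499512)
```

View pics/sp.png

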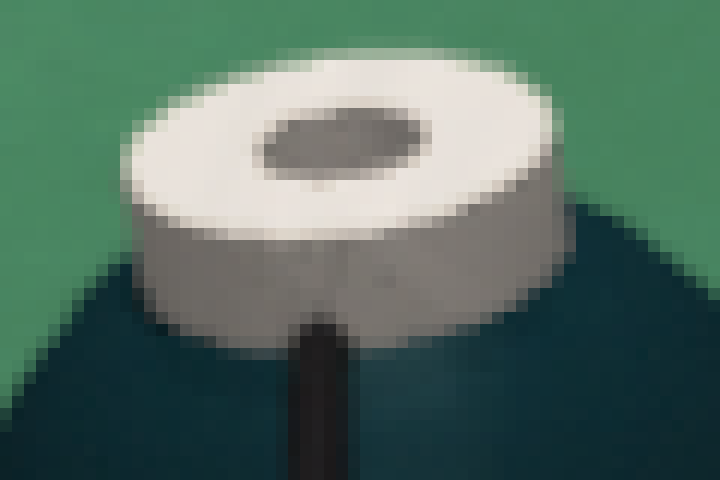

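```bash
python3 -m inch '{"grip":[-1,-1,-1,-1],"travel":[[0.16,-0.06,-1],[0.16,-0.06,-2.2],[0.16,-0.06,-3],[0.16,-0.06,-3]],"turn":[[0,0,0],[0,0,0],[0,0,0],[0,0,0]]}'
cat > chk.py <<'E'
from h import *
import sys
n=sys.argv[1]; S=[];I=[]
for i in range(5):
    im,d=manip.camera('side'); I.append(im.astype(float)); S.append(manip.read_state())
im=np.mean(I,0)
p=np.mean([s['eef_pos'] for s in S],0); print(S[-1]['clock'],p.round(2),np.std([s['eef_pos'] for s in S],0).round(2),np.mean([s['wrist_force'] for s in S],0).round(2),S[-1]['finger_gap'],S[-1]['eef_rot'])
np.save(f'pics/{n}.npy',im)
off=106.4
for nm,z in(('tip',0),('bandlo',68),('band',70),('bandhi',72),('flange',95)): print(nm,proj('side',[p+[0,0,z-off]]).round(2))
cv2.imwrite(f'pics/{n}.png',cv2.resize(im[120:240,140:240],None,fx=5,fy=5,interpolation=0)[:,:,::-1])
E
python3 chk.py c5
```

```text
clock: 7.12
eef_pos: [467.0, 164.2, 259.6]
eef_rot: [-3.141, 0.001, 1.348]
wrist_force: [-0.3, 0.2, -0.4]
finger_gap: 15.6
7.375 [467.29 164.32 260.61] [0.06 0.03 0.2 ] [-0.23  0.18 -0.26] 15.985964388117967 [3.14096655e+00 4.40380777e-04 1.34761492e+00]
tip [[187.6  205.89]]
bandlo [[181.71 166.05]]
band [[181.53 164.83]]
bandhi [[181.35 163.61]]
flange [[179.24 149.33]][ WARN:0@7.601] global loadsave.cpp:1063 imwrite_ Unsupported depth image for selected encoder is fallbacked to CV_8U.
```

View pics/c5.png

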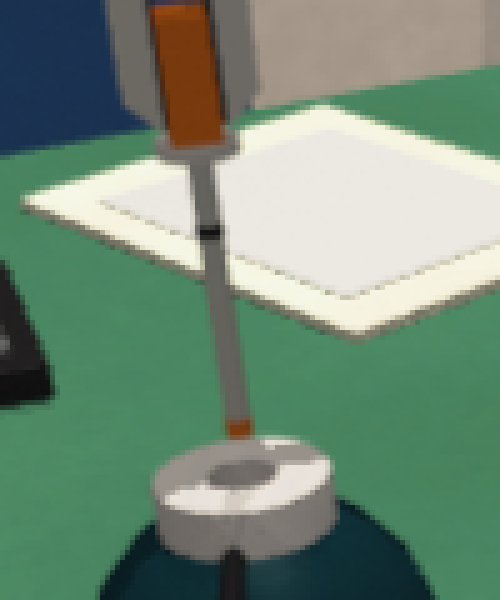

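```bash
python3 -m inch '{"grip":[-1,-1,-1,-1,-1,-1],"travel":[[0,0,-1],[0,0,-2.2],[0,0,-3.5],[0,0,-4.8],[0,0,-5.8],[0,0,-6]],"turn":[[0,0,0],[0,0,0],[0,0,0],[0,0,0],[0,0,0],[0,0,0]]}'
python3 chk.py c6 2>/dev/null
```

```text
clock: 8.12
eef_pos: [467.1, 164.3, 200.0]
eef_rot: [-3.141, 0.001, 1.348]
wrist_force: [0.4, -0.6, 0.5]
finger_gap: 15.8
8.375 [467.42 164.36 200.87] [0.1  0.03 0.33] [-0.01 -0.04 -0.  ] 15.868027565180306 [3.14030099e+00 1.03822079e-04 1.34764485e+00]
tip [[192.49 238.44]]
bandlo [[186.98 201.19]]
band [[186.81 200.05]]
bandhi [[186.65 198.91]]
flange [[184.68 185.6 ]]
```

View pics/c6.png

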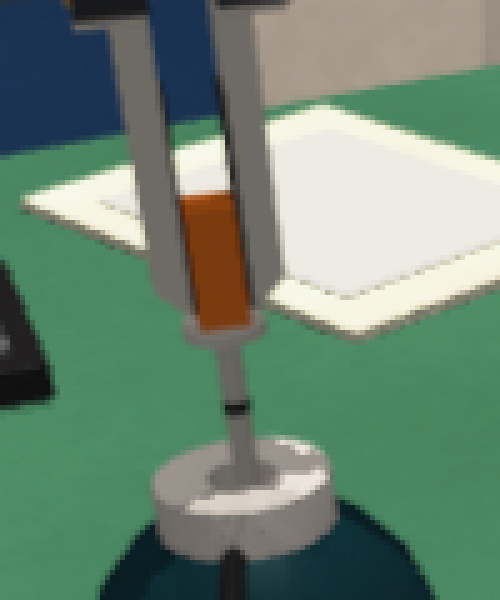

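```bash
python3 -m inch '{"grip":[-1,-1,-1,-1,-1],"travel":[[0,0.04,-0.7],[0,0.04,-1.5],[0,0.04,-2.2],[0,0.04,-2.4],[0,0.04,-2.4]],"turn":[[0,0,0],[0,0,0],[0,0,0],[0,0,0],[0,0,0]]}'
sed -i 's/fx=5,fy=5/fx=10,fy=10/;s/im\[120:240,140:240\]/im[180:235,150:225]/' chk.py
python3 chk.py c7 2>/dev/null
```

```text
clock: 9.0
eef_pos: [467.5, 164.8, 177.1]
eef_rot: [3.14, 0.0, 1.348]
wrist_force: [0.8, 0.9, -0.9]
finger_gap: 16.0
9.25 [467.6  164.81 177.35] [0.02 0.01 0.05] [-0.05  0.18 -0.39] 15.388747651737683 [ 3.13992118e+00 -1.10273569e-04  1.34764786e+00]
tip [[194.31 250.54]]
bandlo [[188.94 214.26]]
band [[188.78 213.15]]
bandhi [[188.62 212.04]]
flange [[186.7  199.08]]
```

View pics/c7.png

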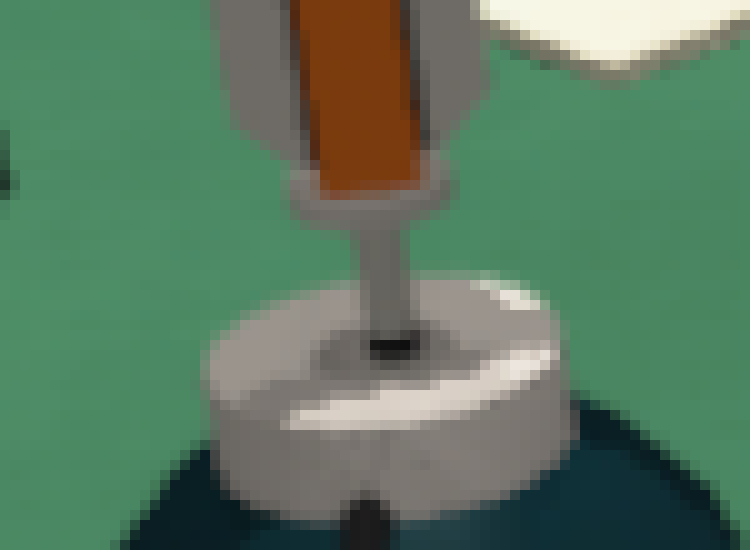

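Run:
```python
from h import *
im,d=manip.camera('top'); cv2.imwrite('pics/top7.png',im[:,:,::-1])
a=cv2.imread('pics/top4.png')[280:340,180:260]; b=im[280:340,180:260,::-1]
cv2.imwrite('pics/t47.png',np.hstack([cv2.resize(x,None,fx=5,fy=5,interpolation=0) for x in(a,b)]))
print(proj('top',[[465.6,164.85,184],[465.6,164.85,254],[467.6,164.8,140]]))
```

```text
[[210.90647545 315.26360848]
 [203.26776176 317.36425061]
 [215.22374191 312.92599175]]
```

View pics/t47.png

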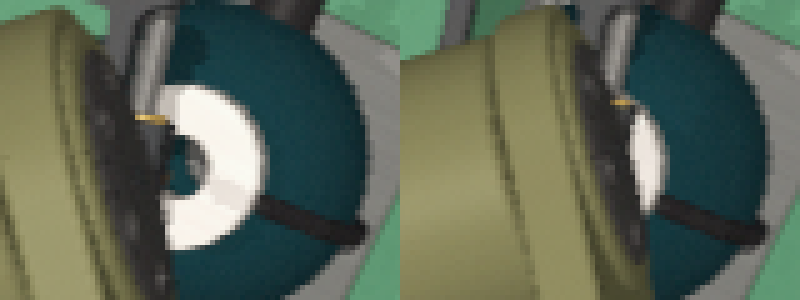

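```bash
cat > band.py <<'E'
from h import *
import sys
cam=manip.calibration('side')['world_from_camera'][:3,3]
def pred(p,z0,z1,r=4.):
    a=np.arctan2(*(cam-p)[[1,0]]); t=a+np.linspace(-np.pi/2,np.pi/2,61)
    A=np.c_[p[0]+r*np.cos(t),p[1]+r*np.sin(t)]
    poly=np.r_[proj('side',np.c_[A,np.full(61,p[2]+z0)]),proj('side',np.c_[A,np.full(61,p[2]+z1)])[::-1]]
    M=cv2.moments((poly*1).astype(np.float32)); return np.array([M['m10'],M['m01']])/M['m00']
def obs(im,guess,kind):
    x,y=np.round(guess).astype(int); w=im[y-5:y+7,x-6:x+7]
    if kind=='band': v=np.clip(75-w.max(2),0,None)
    else: v=np.clip(w[...,0]-w[...,1]-35,0,None)
    Y,X=np.mgrid[y-5:y+7,x-6:x+7]; return np.array([(v*X).sum(),(v*Y).sum()])/v.sum(),v.sum()
off=float(sys.argv[1]) if len(sys.argv)>1 else 106.4
for n,p in(('c5',(467.29,164.32,260.61)),('c6',(467.42,164.36,200.87)),('c7',(467.6,164.81,177.35))):
    im=np.load(f'pics/{n}.npy'); p=np.array(p)-[0,0,off]
    for k,z0,z1 in(('band',68,72),('tip',0,6)):
        if k=='tip' and n!='c5': continue
        g=pred(p,z0,z1); o,s=obs(im,g+[0,.5],k); print(n,k,'pred',g.round(2),'obs',o.round(2),'bias',(o-g).round(2),s.round())
E
python3 band.py
```

```text
c5 band pred [181.63 165.52] obs [181.55 166.12] bias [-0.08  0.59] 415.0
c5 tip pred [187.46 204.99] obs [187.51 205.39] bias [0.05 0.41] 220.0
c6 band pred [186.92 200.83] obs [186.83 201.27] bias [-0.09  0.44] 364.0
c7 band pred [188.9  213.96] obs [188.95 214.26] bias [0.05 0.29] 406.0
```

```bash
python3 -m inch '{"grip":[-1,-1,-1,-1],"travel":[[-0.06,-0.02,-0.03],[-0.12,-0.04,-0.06],[-0.12,-0.04,-0.06],[-0.12,-0.04,-0.06]],"turn":[[0,0,0],[0,0,0],[0,0,0],[0,0,0]]}'
python3 chk.py c8 2>/dev/null
python3 - <<'E'
from h import *
D=[];I=[];Z=[]
for i in range(10):
    im,d=manip.camera('side'); d=d.astype(float); d[d==0]=np.nan; D.append(d); I.append(im); Z.append(manip.read_state()['eef_pos'])
print(np.mean(Z,0).round(2),np.std(Z,0).round(2))
sd=np.nanstd(D,0); d=np.nanmedian(D,0); np.save('pics/d8.npy',d); im=np.mean(I,0)
p=np.mean(Z,0)
# collar top face pixels
v,u=np.mgrid[205:226,168:210]; u=u.ravel();v=v.ravel()
P=withdepth('side',np.c_[u,v],d[v,u]); q=P[(abs(P[:,2]-140)<4)]
print('collar',len(q),q.mean(0).round(2),np.median(q[:,2]).round(2),'sd',np.nanmedian(sd[205:226,168:210]))
c,r=cv2.minEnclosingCircle(q[:,:2].astype(np.float32)); print(c,r)
# rod between flange and band
for v in range(203,216):
    row=withdepth('side',np.c_[np.arange(182,196),[v]*14],d[v,182:196]).round(1)
    print(v,d[v,184:193].round(1), row[np.nanargmin(d[v,182:196])])
E
```

```text
clock: 9.8
eef_pos: [466.4, 164.4, 176.8]
eef_rot: [3.14, -0.0, 1.348]
wrist_force: [-0.6, 0.2, -0.6]
finger_gap: 15.5
10.05 [466.39 164.4  176.74] [0.   0.01 0.01] [-0.03 -0.29 -0.47] 15.92415920268235 [ 3.13998661e+00 -6.97971216e-05  1.34763566e+00]
tip [[193.75 251.15]]
bandlo [[188.36 214.87]]
band [[188.19 213.76]]
bandhi [[188.03 212.65]]
flange [[186.11 199.69]]
[466.37 164.4  176.73] [0.01 0.01 0.01]
collar 409 [465.46 161.43 138.34] 138.42 sd 1.5206524144639908
(466.60107421875, 165.84814453125) 29.059316635131836
203 [ 846.8  846.6  846.8  849.2  849.   848.8 1247.  1245.2 1246.6] [460.9 153.8 165. ]
204 [1239.9  858.   857.5  858.8  859.   859.8 1239.8 1241.2 1242.2] [464.6 162.3 159. ]
205 [1238.3  858.8  858.3  858.   859.7  861.  1235.8 1237.5 1235.3] [465.7 161.2 157.4]
206 [1232.5  861.7  858.5  859.5  860.2  860.4 1230.8 1230.5 1229.7] [464.  161.9 155.8]
207 [1226.7  862.5  860.8  860.8  860.4  861.6  864.5 1226.2 1226.3] [466.8 161.3 153.6]
208 [894.3 892.6 862.2 861.6 861.2 862.2 865.4 892.8 892. ] [466.6 161.3 151.8]
209 [890.4 889.6 862.4 862.7 860.9 863.2 865.  889.5 888.9] [466.1 160.4 150.5]
210 [885.6 884.8 864.5 863.4 862.4 863.3 865.6 886.1 885.6] [466.  161.1 148.5]
211 [884.1 882.6 865.6 864.5 864.  863.9 866.4 882.4 882.3] [467.4 161.  146.4]
212 [879.3 879.8 866.1 864.5 865.5 865.5 867.4 882.1 881.6] [464.4 162.5 144.8]
213 [878.2 878.9 867.7 865.1 865.6 865.4 867.9 870.7 881.7] [464.1 162.4 143.1]
214 [878.7 880.5 868.4 866.2 866.  867.6 867.8 870.7 882.2] [465.3 161.7 141.3]
215 [879.6 880.8 869.1 867.9 867.8 867.4 867.  870.2 883.8] [467.8 160.2 139.4]
```

View pics/c8.png

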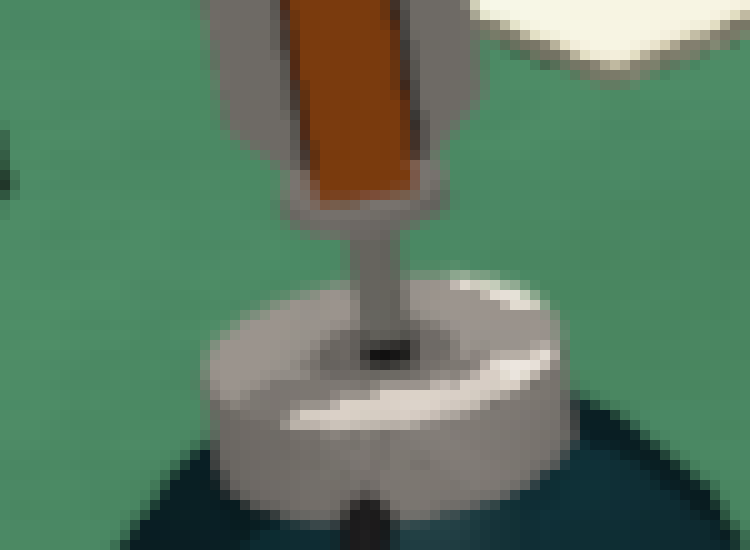

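```bash
cat > e.py <<'E'
import sys; sys.argv=['x']
from band import *
p=np.array((466.38,164.4,176.73-106.4)); im=np.load('pics/c8.npy')
g=pred(p,68,72); o,_=obs(im,g+[0,.4],'band'); ax=proj('side',[p+[0,0,70]])[0]
print('band axis obs',ax+o-g,'bias',o-g,'bore',proj('side',[[465.55,162.9,140]]))
# collar top plane by depth on annulus, shrunk, using image-plane mask around estimated centre
d=np.load('pics/d8.npy'); t=np.linspace(0,2*np.pi,72)
for r in(16,20,24):
    q=proj('side',np.c_[465.55+r*np.cos(t),162.9+r*np.sin(t),np.full(72,140)]); u,v=np.round(q).astype(int).T
    P=withdepth('side',np.c_[u,v],d[v,u]); k=abs(P[:,2]-140)<6; print(r,k.sum(),P[k].mean(0).round(2),np.median(P[k][:,2]))
# rod axis by depth: central pixels rows 205-214
A=[]
for z in np.arange(146,160,1.):
    u,v=proj('side',[[p[0],p[1],z]])[0]; u,v=int(round(u)),int(round(v)); A.append(withdepth('side',[[u,v]],[d[v,u]])[0])
print('rod front',np.mean(A,0), 'expected', p[:2]+4*(cam-p)[:2]/np.linalg.norm((cam-p)[:2]))
E
python3 e.py
```

```text
c5 band pred [181.63 165.52] obs [181.55 166.12] bias [-0.08  0.59] 415.0
c5 tip pred [187.46 204.99] obs [187.51 205.39] bias [0.05 0.41] 220.0
c6 band pred [186.92 200.83] obs [186.83 201.27] bias [-0.09  0.44] 364.0
c7 band pred [188.9  213.96] obs [188.95 214.26] bias [0.05 0.29] 406.0
band axis obs [188.23150348 214.11896182] bias [0.03952768 0.3497789 ] bore [[188.03435454 214.41544841]]
16 68 [466.23 164.94 138.57] 138.45113243179233
20 67 [466.23 164.61 138.51] 138.50586786848072
24 69 [466.48 165.11 138.48] 138.49651236491877
rod front [465.63080132 161.50555518 153.89426587] expected [465.30301562 160.54771436]
```

```bash
python3 -m inch '{"grip":[-1,-1,-1,-1],"travel":[[-0.03,-0.02,-0.03],[-0.03,-0.02,-0.03],[-0.03,-0.02,-0.03],[-0.03,-0.02,-0.03]],"turn":[[0,0,0],[0,0,0],[0,0,0],[0,0,0]]}'
python3 chk.py c9 2>/dev/null
python3 - <<'E'
from h import *
im,d=manip.camera('side'); cv2.imwrite('pics/side9.png',im[:,:,::-1])
s=manip.read_state(); print(abs(s['qd']).max(),s['eef_rot'])
E
```

```text
clock: 11.05
eef_pos: [466.1, 164.2, 176.4]
eef_rot: [3.14, -0.0, 1.348]
wrist_force: [-0.5, -0.2, -0.5]
finger_gap: 15.6
11.3 [466.07 164.19 176.42] [0.01 0.01 0.01] [-0.02 -0.06 -0.27] 15.920754322160686 [ 3.14007658e+00 -2.80135777e-05  1.34765003e+00]
tip [[193.64 251.42]]
bandlo [[188.24 215.14]]
band [[188.08 214.04]]
bandhi [[187.91 212.92]]
flange [[185.99 199.97]]
0.0025544579346422763 [ 3.14005915e+00 -5.50687050e-05  1.34761888e+00]
```

View pics/side9.png

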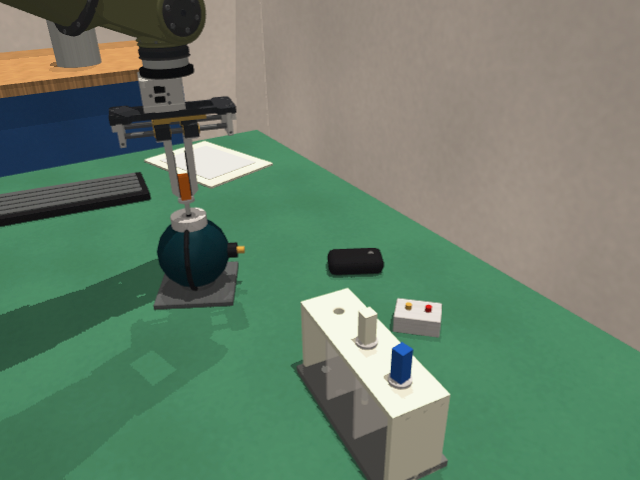

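The stem is in the port at pixel (188, 214). The other stems, the box and the mouse are where they started, and the arm is still.

```bash
python3 -c "
from cell import manip
print(manip.sign_off())"
```

```text
the job is handed in; nothing more can be done
None
```

The orange stem is out of the rack and held upright in the sphere's port, with its black band level with the port's top face. I handed the job in at about 11.4 s of the 46 s allowed, still gripping.

**Last checks:**
- **Height:** The robot's pose puts the band at 140.0 mm, the height of the port's top face.
- **Centring:** The side picture taken just before the last small move (about 0.5 mm) showed the band within about 0.2 × 0.3 px of the bore centre, under 1 mm. I did not repeat that measurement after the move.
- **Stillness and tilt:** Position readings varied by 0.01 mm, and the tool was tilted about 0.0015 rad.
- **Contact:** The wrist force stayed at noise level (about 1 N or less) in every reading, so there was no sign of touching the sphere.
- **Bystanders:** In the last side picture the other two stems, the box and the mouse sat where they started.

**Disagreements:**
- **Port position:** The top and side cameras placed the port 2–3 mm apart, at (467.7, 164.9) and (465.5, 162.9), about their calibration error. I finished at (466.1, 164.2), relying mostly on the band against the bore in the side view. The bore leaves about 7 mm around the rod.
- **Collar height:** The side camera's depth read the collar top about 1.5 mm low, which I took as camera error.

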